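# Lock the pick tree into its push-fit stand

## Task

Take the pick post out of the cork of the open aluminium canister, put its pointed end into the push-fit socket of the clear pick stand and press it straight down until both orange lock tabs snap back in, then let go so that it stays locked. Press gently, feeling for the stop and never forcing it, and leave the lid, the jade pick, the pitch pipe and the drum key where they lie.

Things in the scene. Friction and masses are not known exactly. Their poses are not given: they have to be found in the camera images.
- post: Aluminium pick post: round rod, 20 mm in diameter, 160 mm long, about 0.09 kg, upright in the canister. Origin at the centre of its foot (nose tip), z up the rod. From the foot up: cone nose 12 to 20 mm in diameter (0-14 mm), 20 mm land (14-32), lock groove 13 mm in diameter (32-39), 20 mm shaft (39-160). How it is turned in the socket does not matter.
- post_grip (a point): Best point to grip the post, on its axis 115 mm above the foot (100 to 130 mm will do), jaws closing along the post's y. A brass cross-arm 5 mm thick, 147 mm above the foot, reaches 40 mm out along the post's +x and -x; at each end hangs a small pick, 22 mm wide, down to 122 mm above the foot.
- canister: Aluminium canister, 68 mm in diameter, 76 mm high, lid off, fixed to the counter. Origin at the centre of its underside. A cork insert (top 72 mm up) has a central bore 22 mm in diameter whose floor is 20 mm above the counter; the post stands in it.
- stand: Clear acrylic pick stand, fixed to the counter: base 100 (x) by 90 (y) by 12 mm, a 34 mm high rail with picks along its +x edge, and at the centre an upright black push-fit fitting, 40 mm in diameter, top 96 mm above the counter. Origin at the centre of the underside, z up. Pressing the post down with 14 to 18 N always locks it; over 30 N between post and stand damages it.
- socket_mouth (a point): Centre of the fitting's mouth, 96 mm above the counter, on the vertical 21.8 mm bore. The post locks with its foot 55 to 58 mm below this point in a nominal fitting, but the whole lock sits up to 8 mm higher or lower, unmeasured: feel for it. Near the lock the foot meets a sprung buffer (2 N per mm, 5 mm of travel, lifts the post back onto the tabs), then a hard stop.
- tab_front (a joint): Orange sprung lock tab on the fitting's -x side; value: how far it is pushed outward, in m. 0 at rest (empty or locked), about 0.003 while the post's land is between the tabs, under 0.001 once snapped into the groove. The nose wedges both tabs apart (up to about 10 N of push).
- tab_back (a joint): The same for the orange tab on the fitting's +x side.
- lid: Knurled aluminium canister lid, 70 mm in diameter, 18 mm high, lying on the counter; origin at the centre of its underside. Leave it.
- jade_pick: Jade stone pick, 34 by 29 by 6 mm, lying flat; origin at the centre of its underside. Leave it.
- pitch_pipe: Red round pitch pipe, 60 mm in diameter, 13 mm high, lying flat; origin at the centre of its underside. Leave it.
- drum_key: Steel T-shaped drum key, 51 by 36 by 10 mm, lying flat; origin at the middle of its 46 mm stem's underside. Leave it.

How it is judged (in metres and radians):
On the way, in this order (a step that is already met when the one before it is completed fails the run):
1. the post is out of the canister (z of post in the frame of canister above 0.077 m), for 0.1 s.
2. the nose is in the socket, at least 5 mm below its mouth (horizontal distance between post and socket_mouth below 0.006 m and z of post in the frame of socket_mouth below -0.005 m), for 0.1 s.
3. the post is locked: both tabs back in with the foot over 43 mm deep (horizontal distance between post and socket_mouth below 0.005 m and z of post in the frame of socket_mouth below -0.043 m and value of joint each of tab_front, tab_back below 0.0015 m), for 0.2 s.
At the end, for the whole second after the job is handed in: The post stands at rest in the socket of the pick stand, within 0.1 rad of upright, its foot within 5 mm of the bore axis and more than 43 mm below the mouth, with both lock tabs back in (each pushed out less than 1.5 mm) (all of step 3 and angle between post's own z axis and vertical below 0.1 rad and linear speed of post below 0.02 m/s); the robot touches nothing.
It fails at once if the post is forced: more than 30 N between the post and the pick stand (contact force between post and stand above 30 N).
It fails at once if the lid, jade pick, pitch pipe or drum key is moved by more than 15 mm (distance of any of lid, jade_pick, pitch_pipe, drum_key from where it was at the start of the episode above 0.015 m).
It also fails if it takes over 45 s, if anything falls off the work surface, if the arm or the gripper's body presses on something with over 40 N, if the wrist force passes 120 N, or if a joint passes its speed limit or range.

## Robot

A 6-joint arm with a two-finger parallel gripper is mounted at the origin on the work surface. World frame = base frame: x ahead of the robot, y to its left, z up, the work surface at z = 0. Lengths are in mm, angles in rad, forces in N, time in s.
With the tool pointing down it reaches from about 400 to 925 mm from the base axis. Payload 12.5 kg.
Tool frame: the origin (TCP) lies at the centre of the arm's flange, where the gripper is bolted on; the fingertips stand 190 mm ahead of it and the grasp point (between the pads) lies 171 mm ahead of it; z points along the fingers, y is the direction in which the jaws open and shut (so a half turn about z gives the same grasp; the last joint's range is limited). The gripper opens to 95 mm and grips with 3 to 60 N. Pads are 20 mm wide; open, the fingers measure 119 mm over their backs; the gripper's body (75 mm by 180 mm) begins 59 mm behind the grasp point.
Start: joints at [1.043, 0.491, 1.559, -0, 1.092, -0.106], TCP at [255.854, 570.231, 404.761] pointing down, gripper open.
Joint ranges: [-3.1, 3.1], [-0.84, 2.19], [0.05, 2.79], [-1.13, 4.28], [0.06, 2.93], [-2.69, 2.69]. Speed limits (rad/s): [2.22, 2.22, 2.79, 3.14, 3.14, 3.14].

## Interface

Orientations are given as [roll, pitch, yaw] about the fixed x, y, z axes, in that order (R = Rz(yaw) Ry(pitch) Rx(roll)).
In Python, from cell import env gives the robot as it stands.
- The arm moves only by the shell command python3 -m pendant 'ROWS'. ROWS is JSON, a list of rows, each an object of numbers: "x", "y", "z": the shift along the tool's x, y, z in units of 150 mm (1.0 is 150 mm); "rx", "ry", "rz": the turn, a rotation vector about the tool's x, y, z in units of 45 degrees (1.0 is 45 degrees); "jaw": the opening, from 0 (shut) to 1 (fully open). In form: [{"x": .., "y": .., "z": .., "rx": .., "ry": .., "rz": .., "jaw": ..}, ...]. A call has 1 to 10 rows; each row is the pose to reach, as a shift and turn from the pose commanded when the call began, along the tool's axes at that moment; what a row does not reach only later rows make up. A row lasts 1/8 s, in which the tool goes at most 62.5 mm and 10.7 degrees, less where a joint would pass 70% of its speed; a pose out of reach is approached as far as the arm can. A call with a number of a shift or a turn outside -1 to 1 is refused whole. A call with a gripper value outside its range is refused whole. The fingers move at their own pace and stop on an object; the grip force is fixed at half the most. Time passes only in rows, so rows that repeat a pose let the fingers close. It gives the time, the measured TCP pose, the force and the opening at its end, in the units of the state.
- env.state(): the state, without advancing time (a new reading comes with each control period).
- env.read_camera(name): name is "scene" or "top" or "wrist"; returns a dict with "img" (420x560x3 uint8, red, green, blue), "fx", "fy", "cx", "cy" (pixels), "D" ([k1, k2, p1, p2, k3] as OpenCV has them; the pictures are not rectified), "rvec" (rotation vector, rad) and "tvec" (3), from world to camera coordinates, as OpenCV has them. Camera axes: x right, y down, z forward; pixel columns grow to the right and rows downward; lengths in mm; the calibration is good to about 2 mm. A picture is of the moment at which its call begins. There is no depth.
- env.job_done(): hands the job in, once; it reports no verdict.
The state is a dict: "t": time; "joints": joint angles; "qvel": joint speeds; "tau": joint torques, N m; "eef_pos": TCP position; "tcp_rot": TCP orientation; "ft_force": force on the tool from outside, world axes, zero at the start; "moment": the same for the moment, N m; "opening": opening from 0.0 (shut) to 1.0 (fully open).
Only numpy, scipy, OpenCV 4.12 (cv2) and the standard library are available. Lean on these libraries where they do the work, as an engineer would, in place of code of your own. Each camera call takes 0.05 s, during which the arm holds its last target.

## Working session

There is one attempt and no reset: what is moved stays moved. The work goes in short steps, Python scripts to look and compute and a shell command to move; the robot and the scene stay as the last step left them, time stands still between calls to the robot, and variables do not carry over. Pictures are saved under pics/ and viewed, and the job is handed in when it is done.

```bash
ls; mkdir -p pics
python3 - <<'E'
from cell import env
import cv2
s=env.state()
print(s)
for n in ["scene","top","wrist"]:
    c=env.read_camera(n)
    cv2.imwrite(f"pics/{n}0.png",c["img"][:,:,::-1])
    print(n,[c[k] for k in("fx","fy","cx","cy","D","rvec","tvec")])
E
```

```text
pics
{'t': 0.0, 'joints': array([ 1.04341147e+00,  4.91572175e-01,  1.55946266e+00,  1.52247240e-05,
        1.09170307e+00, -1.05623472e-01]), 'qvel': array([-0.00137643,  0.00086907,  0.00040918, -0.00131621, -0.00273617,
        0.00108883]), 'tau': array([ 2.75472514e-03, -6.12639999e+01, -2.58181733e+01,  6.93612196e-02,
        4.81085829e-02, -1.00339942e-04]), 'eef_pos': array([255.82919902, 570.20448952, 404.14923933]), 'tcp_rot': array([-3.14045521e+00, -1.34167777e-04,  2.71982417e+00]), 'ft_force': array([ 0.13470072,  0.84180633, -0.64098843]), 'moment': array([-0.01018454, -0.06272613, -0.03369087]), 'opening': 0.99814094964985}
scene [433.49271344451546, 433.49271344451546, 284.0944914308511, 208.8900219809783, array([-0.08143284,  0.        ,  0.        ,  0.        ,  0.        ]), array([ 1.06415617,  2.46279334, -0.92531257]), array([ 406.08472586, -246.69294888, 1093.32455254])]
top [449.8323080858392, 449.8323080858392, 278.2844372771138, 214.0890407259202, array([-0.00609008,  0.        ,  0.        ,  0.        ,  0.        ]), array([ 2.16765254, -2.17871048,  0.12733033]), array([ 11.35932072, 618.68999278, 793.96849035])]
wrist [334.4523903565932, 334.4523903565932, 280.2840027272424, 211.76721006205372, array([-0.08276095,  0.        ,  0.        ,  0.        ,  0.        ]), array([-2.4456895 , -1.583464  , -0.20812805]), array([-625.67962795,  -28.60973917,  391.38098597])]
```

View pics/scene0.png

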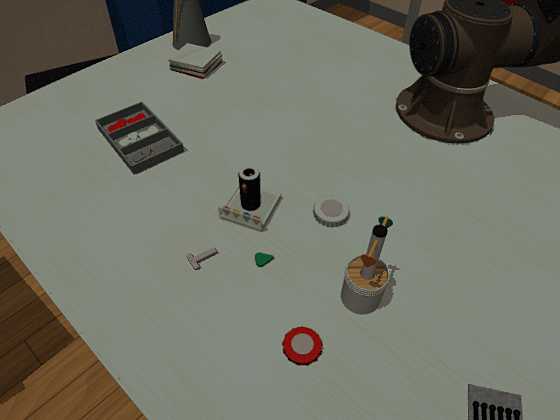

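View pics/top0.png

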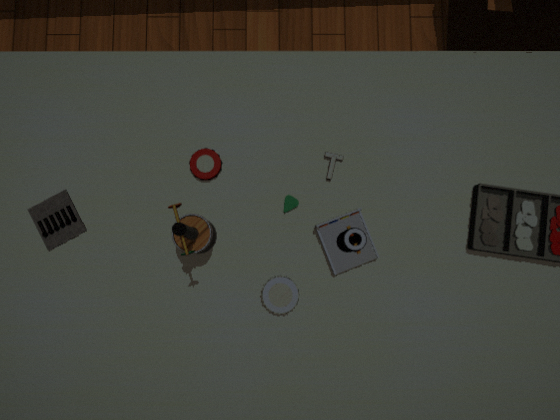

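View pics/wrist0.png

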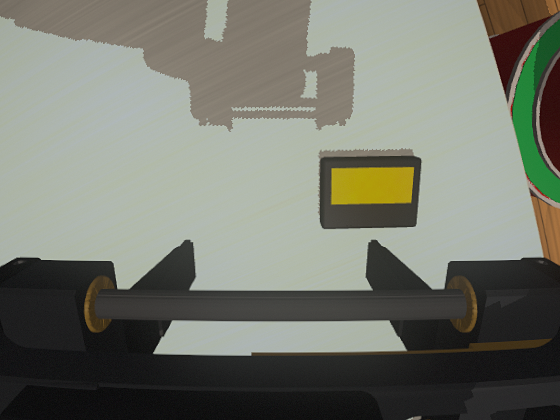

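The scene view shows the stand at (250,200), with the canister and post at (368,275). The top view has the canister at (193,235), the post top at (180,229) and the fitting mouth at (354,240). I'll zoom in.

```bash
cat > h.py <<'E'
import numpy as np,cv2
from cell import env
def KD(c): return np.array([[c["fx"],0,c["cx"]],[0,c["fy"],c["cy"]],[0,0,1]]),np.array(c["D"],float)
def proj(c,P):
    K,D=KD(c); return cv2.projectPoints(np.array(P,float).reshape(-1,1,3),c["rvec"],c["tvec"],K,D)[0][:,0]
def ray(c,uv):
    K,D=KD(c); n=cv2.undistortPoints(np.array(uv,float).reshape(-1,1,2),K,D)[:,0]
    R=cv2.Rodrigues(c["rvec"])[0]; d=np.c_[n,np.ones(len(n))]@R
    return -R.T@np.array(c["tvec"]).ravel(),d
def onz(c,uv,z):
    o,d=ray(c,uv); return o+d*((z-o[2])/d[:,2])[:,None]
def crop(img,x0,y0,x1,y1,s,name,gain=1):
    a=np.clip(img[y0:y1,x0:x1,::-1].astype(float)*gain,0,255).astype(np.uint8)
    cv2.imwrite(name,cv2.resize(a,None,fx=s,fy=s,interpolation=cv2.INTER_CUBIC))
E
python3 - <<'E'
from h import *
t=env.read_camera("top");s=env.read_camera("scene")
crop(t["img"],150,190,230,290,6,"pics/tc.png",1.8)
crop(t["img"],300,195,390,285,6,"pics/ts.png",1.8)
crop(s["img"],320,200,420,320,5,"pics/sc.png",1.3)
crop(s["img"],205,155,295,240,6,"pics/ss.png",1.3)
print(onz(t,[[193,235]],76),onz(t,[[180,229]],180),onz(t,[[354,240]],96))
print(onz(s,[[368,268]],72),onz(s,[[249,174]],96),onz(t,[[280,295]],18),onz(t,[[205,164]],13))
E
```

```text
[[578.48102295 156.32268428  76.        ]] [[581.39018316 157.47074863 180.        ]] [[ 567.48374514 -118.59978505   96.        ]]
[[571.78910466 155.88215521  72.        ]] [[ 569.83258319 -115.59862461   96.        ]] [[470.94878625   5.73561309  18.        ]] [[717.08341563 146.64475037  13.        ]]
```

View pics/tc.png

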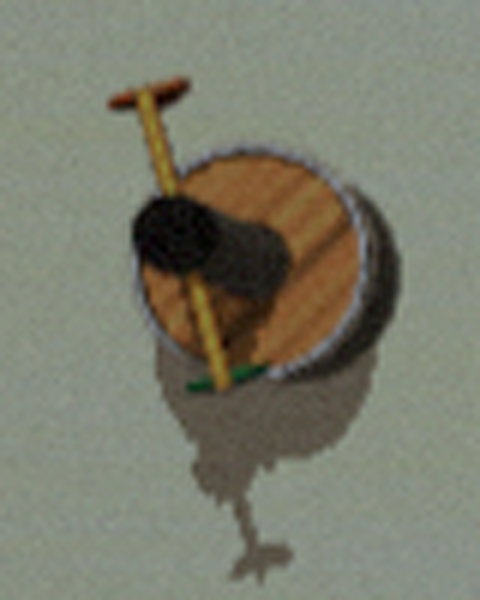

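View pics/ts.png

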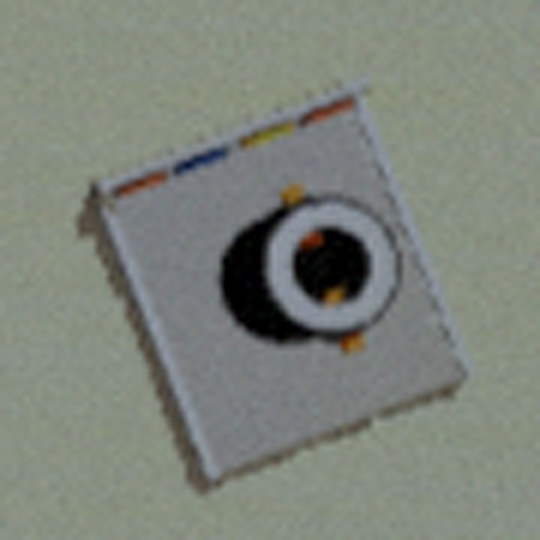

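View pics/sc.png

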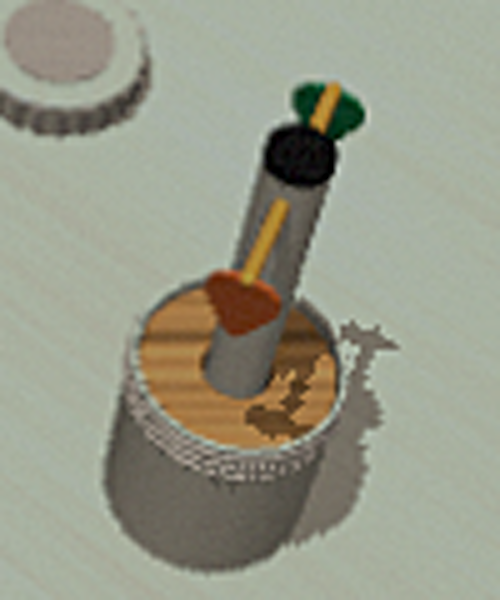

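View pics/ss.png

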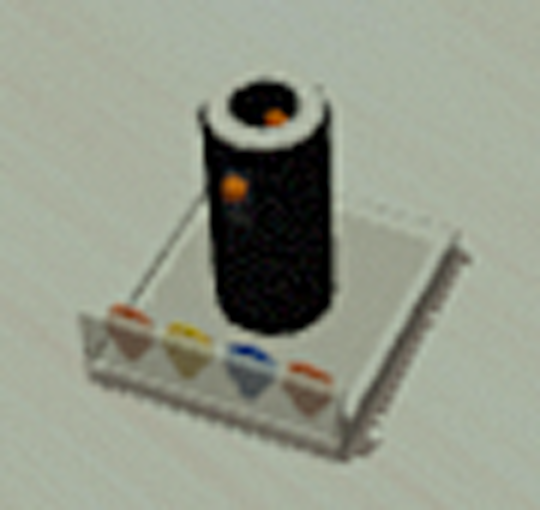

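The crops show the post-top disc, black, at about (179,228) in the top view. The cross-arm runs from (174.5,206) to (186.5,253). The white mouth ring is at about (355,239). Next I'll fit the shapes.

Run:
```python
from h import *
t=env.read_camera("top");s=env.read_camera("scene")
def ell(c,box,f,z,nm):
    x0,y0,x1,y1=box; im=c["img"][y0:y1,x0:x1].astype(float)
    m=f(im).astype(np.uint8); 
    cs,_=cv2.findContours(m,cv2.RETR_EXTERNAL,cv2.CHAIN_APPROX_NONE)
    k=max(cs,key=cv2.contourArea); h=cv2.convexHull(k)
    P=onz(c,k[:,0]+np.array([x0,y0]),z)[:,:2]
    (cx,cy),r=cv2.minEnclosingCircle(P.astype(np.float32))
    # algebraic circle fit
    A=np.c_[P,np.ones(len(P))]; b=(P**2).sum(1); q=np.linalg.lstsq(A,b,rcond=None)[0]
    print(nm,len(k),"enc",cx,cy,r,"fit",q[:2]/2,np.sqrt(q[2]+(q[:2]**2).sum()/4))
br=lambda im: im.max(2)
T=t["img"];print(T[239,346:368].max(1),T[228,168:196].max(1))
# mouth ring: bright, low saturation vs dark around
ell(t,(342,226,370,254),lambda im: br(im)>105,96,"top ring")
ell(s,(237,167,262,181),lambda im:(br(im)>130)&(im[...,0]>im[...,1]*1.0),96,"scene ring")
ell(t,(168,218,192,240),lambda im: br(im)<32,180,"top cap")
ell(s,(370,222,390,239),lambda im: br(im)<60,180,"scene cap")
P=onz(t,[[150/6+150,190+97/6],[222/6+150,190+380/6]],167)
print(P, np.arctan2(*(P[1]-P[0])[[1,0]]))
# project check
print(s["img"][168:182,249].tolist())
```

```text
[87 85 62  2  3  0  4  1  6  2  5  2  3  3  2 37 85 82 81 73 43 68] [84 81 82 73 16  6  5  8  9  9 10  9  7 10 13 15  8  5 18 23 22 23 22 25
 27 25 20 33]Traceback (most recent call last):
  File "<stdin>", line 16, in <module>
  File "<stdin>", line 7, in ell
ValueError: max() iterable argument is empty
```

```bash
cat >> h.py <<'E'
def fit(c,box,f,z,nm,S=6,seed=None,edge=True):
    x0,y0,x1,y1=box; im=cv2.resize(c["img"][y0:y1,x0:x1],None,fx=S,fy=S,interpolation=cv2.INTER_CUBIC).astype(float)
    m=f(im).astype(np.uint8)
    m=cv2.morphologyEx(m,cv2.MORPH_OPEN,np.ones((5,5),np.uint8))
    n,l=cv2.connectedComponents(m)
    if seed is not None:
        sx,sy=[int((seed[i]-(x0,y0)[i]+.5)*S) for i in (0,1)]; m=(l==l[sy,sx]).astype(np.uint8)
    k=max(cv2.findContours(m,cv2.RETR_EXTERNAL,cv2.CHAIN_APPROX_NONE)[0],key=cv2.contourArea)
    uv=(cv2.convexHull(k)[:,0]+.5)/S-.5+np.array([x0,y0])
    uvk=(k[:,0]+.5)/S-.5+np.array([x0,y0])
    P=onz(c,uv,z)[:,:2]
    (cx,cy),r=cv2.minEnclosingCircle(P.astype(np.float32))
    Q=onz(c,uvk,z)[:,:2]
    q=np.linalg.lstsq(np.c_[Q,np.ones(len(Q))],(Q**2).sum(1),rcond=None)[0]
    print(nm,"enc",np.round([cx,cy,r],1),"fit",np.round([q[0]/2,q[1]/2,np.sqrt(q[2]+(q[:2]**2).sum()/4)],1),"px",uvk.min(0).round(1),uvk.max(0).round(1))
    return m
E
python3 - <<'E'
from h import *
t=env.read_camera("top");s=env.read_camera("scene")
br=lambda im: im.max(2)
fit(t,(340,224,370,254),lambda im: br(im)<40,96,"top hole",seed=(355,239))
fit(t,(168,218,192,240),lambda im: br(im)<14,180,"top cap",seed=(179,228))
fit(t,(168,218,192,240),lambda im: br(im)<40,180,"top cap40",seed=(179,228))
fit(t,(160,205,225,265),lambda im: (im[...,0]>im[...,2]*1.5),72,"top cork")
fit(s,(230,160,270,190),lambda im: br(im)<80,96,"scene hole",seed=(248,172))
fit(s,(230,160,270,190),lambda im: br(im)>110,96,"scene ring",seed=(250,178))
fit(s,(366,218,394,242),lambda im: br(im)<60,180,"scene cap",seed=(380,231))
fit(s,(335,245,400,300),lambda im: (im[...,0]>im[...,2]*1.5),72,"scene cork")
P=onz(t,[[150/6+150,190+97/6],[222/6+150,190+380/6]],167)
print(P, np.arctan2(*(P[1]-P[0])[[1,0]]))
E
```

```text
top hole enc [ 569.4 -119.9   11. ] fit [ 569.6 -120.1   10. ] px [348.4 232.4] [360.9 244.8]
top cap enc [581.4 158.9  10.6] fit [581.6 158.9   9.6] px [172.1 222.9] [186.1 234.8]
top cap40 enc [577.1 153.9  17.9] fit [578.9 154.   13.7] px [171.6 222.1] [191.4 239.4]
top cork enc [591.2 173.6  47.4] fit [590.9 167.5  32.6] px [167.9 204.6] [209.2 254.9]
scene hole enc [ 566.6 -120.2   10.9] fit [ 566.5 -120.9    9.9] px [242.6 168.1] [254.2 175.8]
scene ring enc [ 570.  -115.8   54.3] fit [ 567.2 -116.6   38.5] px [229.6 159.6] [269.4 189.4]
scene cap enc [574.6 161.6  19.7] fit [575.3 160.   14.5] px [372.2 217.6] [392.1 237.6]
scene cork enc [565.8 155.4  44.8] fit [571.7 155.5  29.9] px [347.4 244.6] [386.9 289.1]
[[617.50946614 168.41499244 167.        ]
 [545.24283351 148.90978221 167.        ]] -2.877968273249347
```

Mouth is at about (568,-120) and the post top at about (581,159). The cross-arm angle is 0.264 rad, so target yaw is -2.878. I'm moving toward a point above the post.

```bash
cat >> h.py <<'E'
from scipy.spatial.transform import Rotation as Ro
def need(tgt,rpy=None):
    s=env.state(); R=Ro.from_euler('xyz',s["tcp_rot"])
    d=R.inv().apply(np.array(tgt)-s["eef_pos"])/150
    r=(R.inv()*Ro.from_euler('xyz',rpy)).as_rotvec()/(np.pi/4) if rpy is not None else None
    print("t",round(s["t"],2),"need",d.round(3),None if r is None else r.round(4),"F",s["ft_force"].round(1))
E
python3 -m pendant '[{"x":-1,"y":-0.55,"rz":-0.872},{"x":-1,"y":-0.55,"rz":-0.872},{"x":-1,"y":-0.55,"rz":-0.872},{"x":-1,"y":-0.55,"rz":-0.872},{"x":-1,"y":-0.55,"rz":-0.872}]'
python3 -c "
from h import *
need([581.2,158.8,404],[3.14159,0,-2.878])"
```

```text
t 0.45 need [-3.102 -1.614  0.005] [-0.      0.     -0.8727] F [-1.1 -0.1 -0.1]invalid input
```

```bash
python3 -m pendant '[{"x":-1.0,"y":-0.55,"z":0,"rx":0,"ry":0,"rz":-0.872,"jaw":1},{"x":-1.0,"y":-0.55,"z":0,"rx":0,"ry":0,"rz":-0.872,"jaw":1},{"x":-1.0,"y":-0.55,"z":0,"rx":0,"ry":0,"rz":-0.872,"jaw":1},{"x":-1.0,"y":-0.55,"z":0,"rx":0,"ry":0,"rz":-0.872,"jaw":1},{"x":-1.0,"y":-0.55,"z":0,"rx":0,"ry":0,"rz":-0.872,"jaw":1}]'
python3 -c "
from h import *
need([581.2,158.8,404],[3.14159,0,-2.878])"
```

```text
t: 1.08
eef_pos: [359.3, 433.2, 404.9]
tcp_rot: [3.141, 0.0, -2.881]
ft_force: [-0.5, 0.1, 0.2]
opening: 1.0
t 1.07 need [-0.957 -2.149  0.006] [ 0.0003  0.0003 -0.0033] F [-0.5  0.1  0.2]
```

```bash
python3 -m pendant '[{"x":-0.46,"y":-1.0,"z":0,"rx":0,"ry":0,"rz":0,"jaw":1},{"x":-0.46,"y":-1.0,"z":0,"rx":0,"ry":0,"rz":0,"jaw":1},{"x":-0.46,"y":-1.0,"z":0,"rx":0,"ry":0,"rz":0,"jaw":1}]'
python3 -m pendant '[{"x":-0.46,"y":-1.0,"z":0,"rx":0,"ry":0,"rz":0,"jaw":1},{"x":-0.46,"y":-1.0,"z":0,"rx":0,"ry":0,"rz":0,"jaw":1},{"x":-0.46,"y":-1.0,"z":0,"rx":0,"ry":0,"rz":0,"jaw":1},{"x":-0.46,"y":-1.0,"z":0,"rx":0,"ry":0,"rz":0,"jaw":1}]'
python3 -c "
from h import *
need([581.2,158.8,404],[3.14159,0,-2.878])
w=env.read_camera('wrist')
cv2.imwrite('pics/w1.png',w['img'][:,:,::-1])
print(w['tvec'])
"
```

```text
t: 1.45
eef_pos: [465.6, 305.5, 404.8]
tcp_rot: [3.142, 0.0, -2.882]
ft_force: [0.0, 0.5, 1.0]
opening: 1.0
t: 1.95
eef_pos: [571.4, 178.5, 404.3]
tcp_rot: [-3.142, -0.0, -2.884]
ft_force: [0.3, 0.3, -0.2]
opening: 0.996
t 1.95 need [-0.03  -0.143  0.002] [-0.0001 -0.0002 -0.0078] F [ 0.3  0.3 -0.2]
[ -28.5703283  -606.8834324   235.36902743]
```

View pics/w1.png

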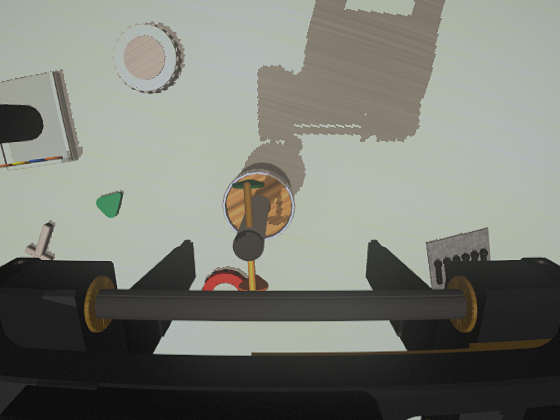

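The wrist view shows the post top at about (249,245), the cross-arm running from (247,183) to (253,283), and the cork at (258,205). I'll cross-check the position from this view.

Run:
```python
from h import *
w=env.read_camera('wrist'); print(onz(w,[[249,245]],180),onz(w,[[258,205]],74))
fit(w,(228,222,270,265),lambda im: im.max(2)<60,180,"cap",seed=(249,245))
crop(w["img"],200,160,320,300,4,"pics/w1c.png",1.3)
need([581.2,158.8,404],[3.14159,0,-2.878])
```

```text
[[579.57435454 162.47024854 180.        ]] [[579.08766821 161.490772    74.        ]]
cap enc [578.7 161.6  20.5] fit [578.7 161.9  16.5] px [227.6 221.6] [269.4 264.4]
t 2.05 need [-0.036 -0.159  0.003] [ 0.0004 -0.0007 -0.0032] F [-0.2  0.5 -0.1]
```

View pics/w1c.png

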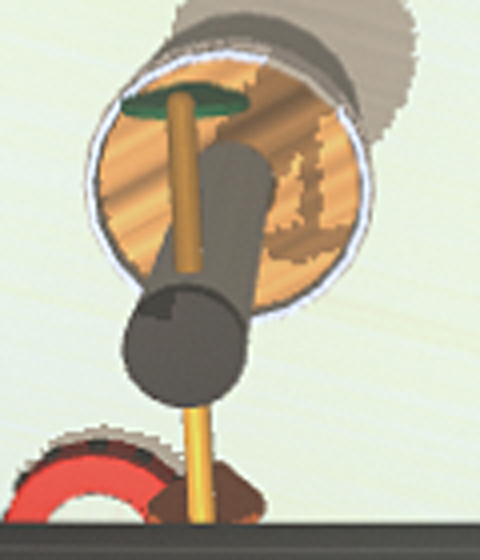

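Run:
```python
from h import *
w=env.read_camera('wrist'); f=lambda x,y:[200+(x+.5)/4-.5,160+(y+.5)/4-.5]
print(onz(w,[f(184,346)],180),onz(w,[f(230,185)],76))
P=onz(w,[f(181,95),f(201,518)],167.5);d=P[0]-P[1];print(P,np.arctan2(d[1],d[0]))
need([580.6,160.6,310],[3.14159,0,-2.878])
```

```text
[[580.4178182  161.29832834 180.        ]] [[579.10951248 161.68097881  76.        ]]
[[542.59819153 150.49709115 167.5       ]
 [616.89702865 171.79341724 167.5       ]] -2.862445968789186
t 2.1 need [-0.036 -0.149  0.631] [ 0.0004 -0.0004 -0.0015] F [-0.3 -0.2 -0.3]
```

```bash
python3 -m pendant '[{"x":-0.036,"y":-0.147,"z":0,"rx":0,"ry":0,"rz":-0.006,"jaw":1},{"x":-0.036,"y":-0.147,"z":0,"rx":0,"ry":0,"rz":-0.006,"jaw":1},{"x":-0.036,"y":-0.147,"z":0.2,"rx":0,"ry":0,"rz":-0.006,"jaw":1},{"x":-0.036,"y":-0.147,"z":0.4,"rx":0,"ry":0,"rz":-0.006,"jaw":1},{"x":-0.036,"y":-0.147,"z":0.55,"rx":0,"ry":0,"rz":-0.006,"jaw":1},{"x":-0.036,"y":-0.147,"z":0.655,"rx":0,"ry":0,"rz":-0.006,"jaw":1},{"x":-0.036,"y":-0.147,"z":0.655,"rx":0,"ry":0,"rz":-0.006,"jaw":1},{"x":-0.036,"y":-0.147,"z":0.655,"rx":0,"ry":0,"rz":-0.006,"jaw":1}]'
python3 - <<'E'
from h import *
need([580.6,160.6,306],[3.14159,0,-2.87])
w=env.read_camera('scene')
crop(w["img"],270,140,470,320,4,"pics/s2.png",1.2)
w=env.read_camera('wrist')
cv2.imwrite("pics/w2.png",w["img"][:,:,::-1])
E
```

```text
t: 3.1
eef_pos: [581.2, 160.2, 307.3]
tcp_rot: [-3.142, 0.001, -2.874]
ft_force: [0.2, -1.3, 0.7]
opening: 1.001
t 3.1 need [0.003 0.003 0.009] [-0.      0.0015 -0.0046] F [ 0.2 -1.3  0.7]
```

View pics/s2.png

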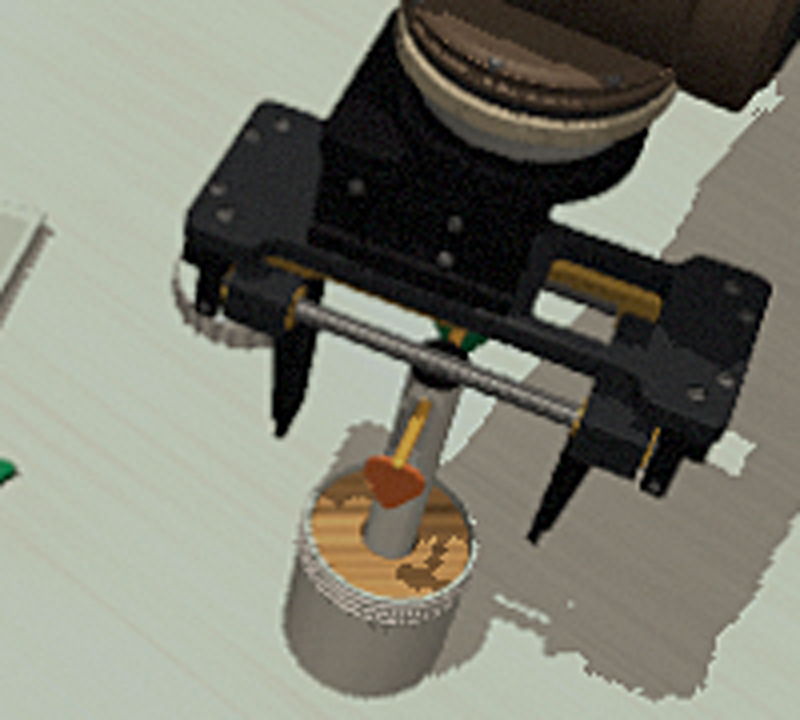

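View pics/w2.png

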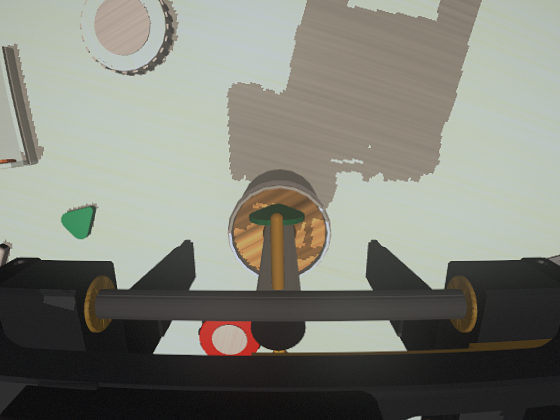

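The jaws straddle the post: the fingers are at columns 193 and 367, and the post is at about 278. Closing now.

```bash
python3 -m pendant '[{"x":0,"y":0,"z":0,"rx":0,"ry":0,"rz":0,"jaw":0.4},{"x":0,"y":0,"z":0,"rx":0,"ry":0,"rz":0,"jaw":0.25},{"x":0,"y":0,"z":0,"rx":0,"ry":0,"rz":0,"jaw":0.1},{"x":0,"y":0,"z":0,"rx":0,"ry":0,"rz":0,"jaw":0},{"x":0,"y":0,"z":0,"rx":0,"ry":0,"rz":0,"jaw":0},{"x":0,"y":0,"z":0,"rx":0,"ry":0,"rz":0,"jaw":0},{"x":0,"y":0,"z":0,"rx":0,"ry":0,"rz":0,"jaw":0},{"x":0,"y":0,"z":0,"rx":0,"ry":0,"rz":0,"jaw":0}]'
```

```text
t: 4.2
eef_pos: [581.2, 159.9, 306.5]
tcp_rot: [3.142, 0.0, -2.874]
ft_force: [-0.3, 0.5, -0.5]
opening: 0.213
```

```bash
python3 -m pendant '[{"x":0,"y":0,"z":-0.1,"rx":0,"ry":0,"rz":0,"jaw":0},{"x":0,"y":0,"z":-0.25,"rx":0,"ry":0,"rz":0,"jaw":0},{"x":0,"y":0,"z":-0.4,"rx":0,"ry":0,"rz":0,"jaw":0},{"x":0,"y":0,"z":-0.55,"rx":0,"ry":0,"rz":0,"jaw":0},{"x":0,"y":0,"z":-0.7,"rx":0,"ry":0,"rz":0,"jaw":0},{"x":0,"y":0,"z":-0.8,"rx":0,"ry":0,"rz":0,"jaw":0},{"x":0,"y":0,"z":-0.8,"rx":0,"ry":0,"rz":0,"jaw":0},{"x":0,"y":0,"z":-0.8,"rx":0,"ry":0,"rz":0,"jaw":0}]'
python3 - <<'E'
from h import *
need([568,-120,426],[3.14159,0,-2.874])
E
```

```text
t: 5.2
eef_pos: [581.0, 159.9, 425.8]
tcp_rot: [3.141, -0.001, -2.874]
ft_force: [-0.4, 0.0, -1.0]
opening: 0.207
t 5.2 need [ 5.770e-01 -1.776e+00 -1.000e-03] [ 0.0002 -0.0013  0.0003] F [-0.4  0.  -1. ]
```

```bash
python3 -m pendant '[{"x":0.14,"y":-0.3,"z":0,"rx":0,"ry":0,"rz":0,"jaw":0},{"x":0.25,"y":-0.65,"z":0,"rx":0,"ry":0,"rz":0,"jaw":0},{"x":0.35,"y":-1.0,"z":0,"rx":0,"ry":0,"rz":0,"jaw":0},{"x":0.35,"y":-1.0,"z":0,"rx":0,"ry":0,"rz":0,"jaw":0}]'
python3 -m pendant '[{"x":0.1,"y":-0.3,"z":0,"rx":0,"ry":0,"rz":0,"jaw":0},{"x":0.2,"y":-0.6,"z":0,"rx":0,"ry":0,"rz":0,"jaw":0},{"x":0.227,"y":-0.776,"z":0,"rx":0,"ry":0,"rz":0,"jaw":0},{"x":0.227,"y":-0.776,"z":0,"rx":0,"ry":0,"rz":0,"jaw":0},{"x":0.227,"y":-0.776,"z":0,"rx":0,"ry":0,"rz":0,"jaw":0},{"x":0.227,"y":-0.776,"z":0,"rx":0,"ry":0,"rz":0,"jaw":0}]'
python3 - <<'E'
from h import *
need([568,-120,426],[3.14159,0,-2.874])
w=env.read_camera('scene')
crop(w["img"],170,60,350,240,3,"pics/s3.png",1.3)
w=env.read_camera('wrist')
cv2.imwrite("pics/w3.png",w["img"][:,:,::-1])
w=env.read_camera('top')
crop(w["img"],280,170,420,310,4,"pics/t3.png",1.8)
E
```

```text
t: 5.7
eef_pos: [570.2, -1.7, 425.5]
tcp_rot: [3.141, -0.002, -2.878]
ft_force: [0.2, -1.0, -2.3]
opening: 0.208
t: 6.45
eef_pos: [568.2, -118.7, 426.4]
tcp_rot: [3.141, -0.0, -2.872]
ft_force: [-0.4, -0.2, -2.1]
opening: 0.208
t 6.45 need [ 0.004 -0.008  0.002] [ 0.0005 -0.0002  0.002 ] F [-0.4 -0.2 -2.1]
```

View pics/s3.png

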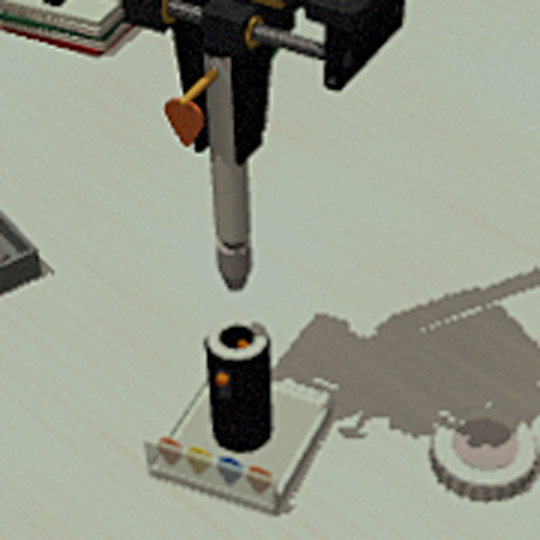

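View pics/w3.png

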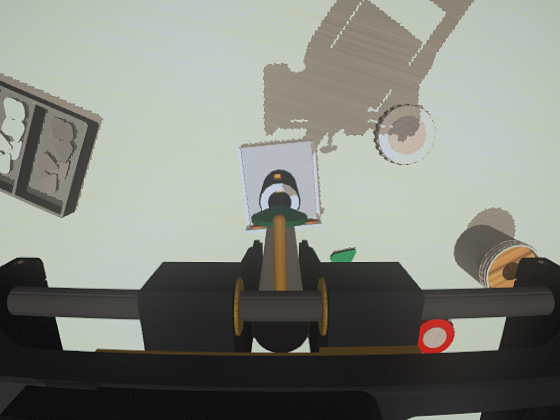

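View pics/t3.png

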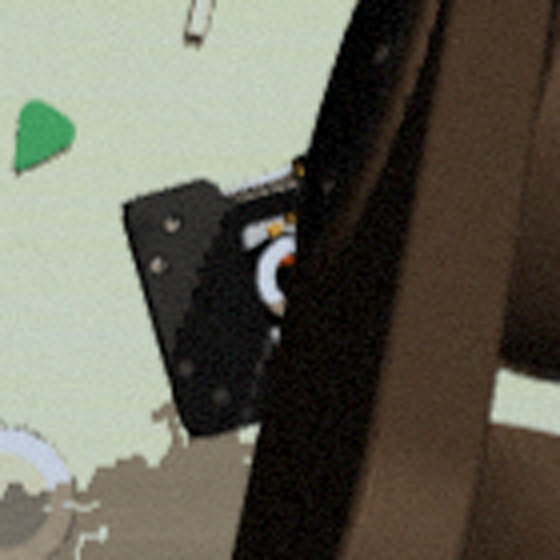

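The scene view shows the nose above the mouth: tip about (248,155), mouth hole (249,172). I'll measure the lateral offset more closely.

Run:
```python
from h import *
s=env.read_camera('scene');w=env.read_camera('wrist')
for n,c in(("s",s),("w",w)):
    print(n,"cam",ray(c,[[0,0]])[0].round())
st=env.state();e=st["eef_pos"];R=Ro.from_euler('xyz',st["tcp_rot"])
# predicted post axis points if centred in grasp, foot 286 below TCP
ax=np.array([e+R.apply([0,0,d]) for d in (286,272,254,220)])
print("pred scene",proj(s,ax).round(1).tolist(),"mouth",proj(s,[[568,-120,96]]).round(1))
print("pred wrist",proj(w,ax).round(1).tolist(),"mouth",proj(w,[[568,-120,96]]).round(1))
crop(s["img"],225,120,275,190,8,"pics/s3b.png",1.3)
crop(w["img"],220,130,340,250,5,"pics/w3b.png",1.3)
```

```text
s cam [954. 312. 644.]
w cam [ 497. -137.  407.]
pred scene [[247.1, 154.1], [246.8, 147.9], [246.3, 139.8], [245.5, 123.6]] mouth [[248.  172.3]]
pred wrist [[278.3, 213.3], [278.2, 218.0], [278.1, 224.8], [277.8, 240.7]] mouth [[278.1 200.6]]
```

View pics/s3b.png

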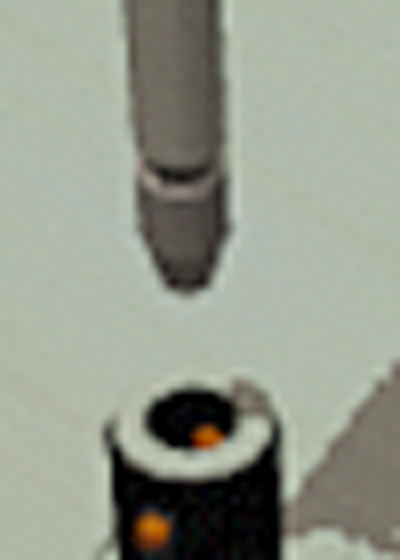

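View pics/w3b.png

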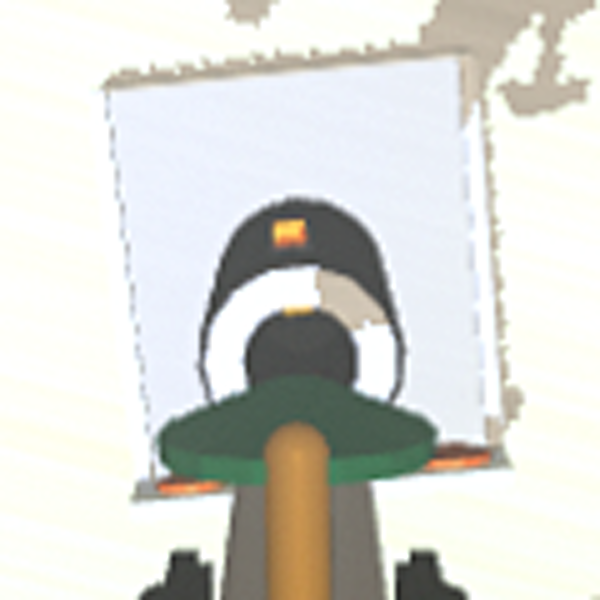

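Both views put post and mouth in line to within about 0.5 mm, and the post hangs upright. Now the slow descent to the mouth.

```bash
python3 -m pendant '[{"x":0.004,"y":-0.007,"z":0,"rx":0,"ry":0,"rz":0,"jaw":0},{"x":0.004,"y":-0.007,"z":0.1,"rx":0,"ry":0,"rz":0,"jaw":0},{"x":0.004,"y":-0.007,"z":0.2,"rx":0,"ry":0,"rz":0,"jaw":0},{"x":0.004,"y":-0.007,"z":0.25,"rx":0,"ry":0,"rz":0,"jaw":0},{"x":0.004,"y":-0.007,"z":0.27,"rx":0,"ry":0,"rz":0,"jaw":0},{"x":0.004,"y":-0.007,"z":0.27,"rx":0,"ry":0,"rz":0,"jaw":0},{"x":0.004,"y":-0.007,"z":0.27,"rx":0,"ry":0,"rz":0,"jaw":0}]'
python3 - <<'E'
from h import *
need([568,-120,382],[3.14159,0,-2.874])
w=env.read_camera('scene')
crop(w["img"],225,120,275,190,8,"pics/s4.png",1.3)
w=env.read_camera('wrist')
crop(w["img"],220,130,340,250,5,"pics/w4.png",1.3)
E
```

```text
t: 7.58
eef_pos: [567.9, -121.1, 386.3]
tcp_rot: [-3.141, 0.001, -2.874]
ft_force: [0.3, -0.5, -1.7]
opening: 0.207
t 7.58 need [-0.002  0.007  0.029] [-0.0004  0.0008  0.0002] F [ 0.3 -0.5 -1.7]
```

View pics/s4.png

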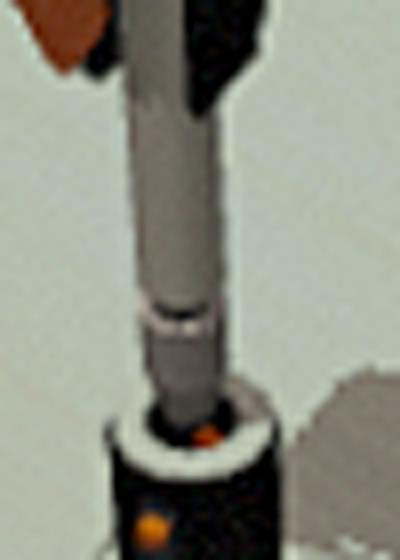

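View pics/w4.png

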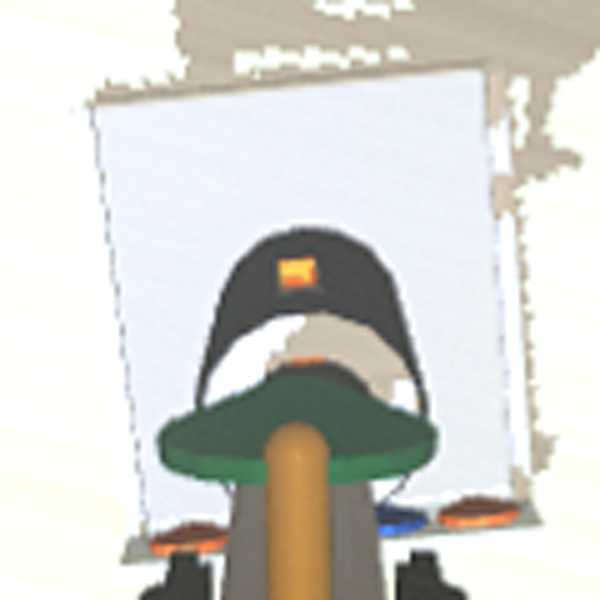

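The nose is over the hole but about 1 mm to the -y side: tip column 248.7 against ring 249.3 in scene, shaft 280.7 against fitting 282.3 in wrist. I'll shift +y about 1.2 mm and go in.

```bash
python3 -m pendant '[{"x":0,"y":0.008,"z":0,"rx":0,"ry":0,"rz":0,"jaw":0},{"x":0,"y":0.008,"z":0.02,"rx":0,"ry":0,"rz":0,"jaw":0},{"x":0,"y":0.008,"z":0.04,"rx":0,"ry":0,"rz":0,"jaw":0},{"x":0,"y":0.008,"z":0.06,"rx":0,"ry":0,"rz":0,"jaw":0},{"x":0,"y":0.008,"z":0.08,"rx":0,"ry":0,"rz":0,"jaw":0},{"x":0,"y":0.008,"z":0.08,"rx":0,"ry":0,"rz":0,"jaw":0},{"x":0,"y":0.008,"z":0.08,"rx":0,"ry":0,"rz":0,"jaw":0}]'
python3 - <<'E'
from h import *
need([568,-120,372],[3.14159,0,-2.874]);print(env.state()["moment"])
w=env.read_camera('scene')
crop(w["img"],225,120,275,190,8,"pics/s5.png",1.3)
w=env.read_camera('wrist')
crop(w["img"],220,130,340,250,5,"pics/w5.png",1.3)
E
```

```text
t: 8.55
eef_pos: [567.6, -120.0, 374.0]
tcp_rot: [3.142, 0.0, -2.874]
ft_force: [0.2, -0.3, -0.7]
opening: 0.208
t 8.55 need [-0.003 -0.001  0.013] [0.     0.0001 0.0002] F [ 0.2 -0.3 -0.7]
[0.14908847 0.02070107 0.02365612]
```

View pics/s5.png

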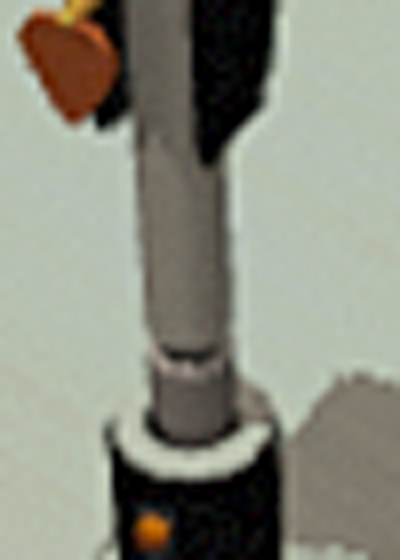

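View pics/w5.png

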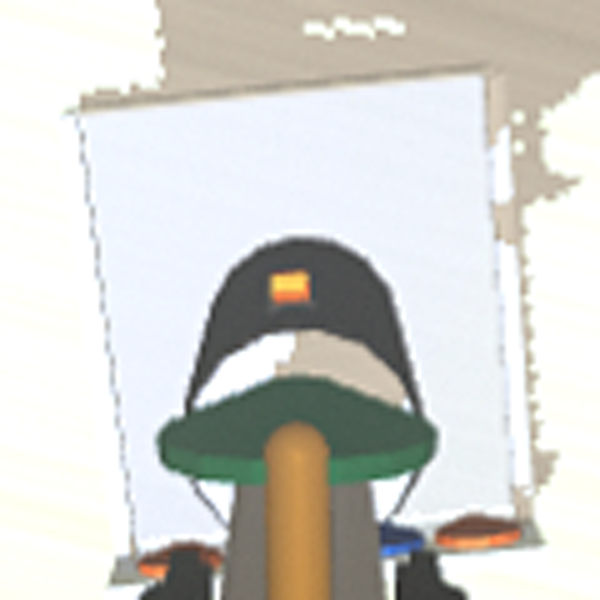

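It's now centred, with land column 249.1 against hole 249.0, and free of contact force. Continuing down slowly while watching the force.

```bash
python3 -m pendant '[{"x":0,"y":0,"z":0.015,"rx":0,"ry":0,"rz":0,"jaw":0},{"x":0,"y":0,"z":0.03,"rx":0,"ry":0,"rz":0,"jaw":0},{"x":0,"y":0,"z":0.045,"rx":0,"ry":0,"rz":0,"jaw":0},{"x":0,"y":0,"z":0.06,"rx":0,"ry":0,"rz":0,"jaw":0},{"x":0,"y":0,"z":0.06,"rx":0,"ry":0,"rz":0,"jaw":0},{"x":0,"y":0,"z":0.06,"rx":0,"ry":0,"rz":0,"jaw":0}]'
python3 - <<'E'
from h import *
need([568,-120,365],[3.14159,0,-2.874]);print(env.state()["moment"].round(2))
E
```

```text
t: 9.4
eef_pos: [567.7, -120.0, 365.0]
tcp_rot: [-3.141, 0.0, -2.874]
ft_force: [3.0, 0.4, -1.3]
opening: 0.205
t 9.4 need [-0.002 -0.001 -0.   ] [-0.0002  0.0006  0.0002] F [ 3.   0.4 -1.3]
[ 0.14 -0.65 -0.  ]
```

```bash
python3 -m pendant '[{"x":-0.006,"y":0,"z":0,"rx":0,"ry":0,"rz":0,"jaw":0},{"x":-0.006,"y":0,"z":0,"rx":0,"ry":0,"rz":0,"jaw":0},{"x":-0.006,"y":0,"z":0,"rx":0,"ry":0,"rz":0,"jaw":0}]'
python3 -c "
from h import *
need([568,-120,365],[3.14159,0,-2.874]);print(env.state()['moment'].round(2))"
python3 -m pendant '[{"x":0,"y":0,"z":0.01,"rx":0,"ry":0,"rz":0,"jaw":0},{"x":0,"y":0,"z":0.02,"rx":0,"ry":0,"rz":0,"jaw":0},{"x":0,"y":0,"z":0.02,"rx":0,"ry":0,"rz":0,"jaw":0}]'
```

```text
t: 9.78
eef_pos: [568.4, -119.7, 365.0]
tcp_rot: [3.142, -0.0, -2.874]
ft_force: [1.8, -0.1, -0.7]
opening: 0.208
t 9.78 need [ 0.003 -0.001 -0.   ] [ 0.     -0.0002  0.0003] F [ 1.8 -0.1 -0.7]
[-0.14 -0.21  0.01]
t: 10.15
eef_pos: [568.4, -119.7, 362.0]
tcp_rot: [3.142, 0.0, -2.874]
ft_force: [0.1, -1.1, 3.6]
opening: 0.206
```

The lateral force has cleared. Fz is starting to rise, which suggests the nose has met the tabs. Continuing in 3 mm pieces.

```bash
python3 -m pendant '[{"x":0,"y":0,"z":0.01,"rx":0,"ry":0,"rz":0,"jaw":0},{"x":0,"y":0,"z":0.02,"rx":0,"ry":0,"rz":0,"jaw":0},{"x":0,"y":0,"z":0.02,"rx":0,"ry":0,"rz":0,"jaw":0}]'
python3 -m pendant '[{"x":0,"y":0,"z":0.01,"rx":0,"ry":0,"rz":0,"jaw":0},{"x":0,"y":0,"z":0.02,"rx":0,"ry":0,"rz":0,"jaw":0},{"x":0,"y":0,"z":0.02,"rx":0,"ry":0,"rz":0,"jaw":0}]'
python3 -m pendant '[{"x":0,"y":0,"z":0.01,"rx":0,"ry":0,"rz":0,"jaw":0},{"x":0,"y":0,"z":0.02,"rx":0,"ry":0,"rz":0,"jaw":0},{"x":0,"y":0,"z":0.02,"rx":0,"ry":0,"rz":0,"jaw":0}]'
python3 -c "
from h import *
print(env.state()['moment'].round(2))"
```

```text
t: 10.52
eef_pos: [568.4, -119.7, 358.9]
tcp_rot: [3.142, -0.0, -2.874]
ft_force: [-1.2, -0.2, 3.3]
opening: 0.207
t: 10.9
eef_pos: [568.5, -119.7, 356.1]
tcp_rot: [-3.141, 0.0, -2.874]
ft_force: [0.2, -0.4, 5.0]
opening: 0.208
t: 11.28
eef_pos: [568.4, -119.7, 352.5]
tcp_rot: [3.141, -0.001, -2.874]
ft_force: [0.7, 0.0, 0.3]
opening: 0.207
[-0.11 -0.12  0.01]
```

Fz peaked at 5 N and then dropped, so the land should now be between the tabs. Continuing to about 42 mm depth.

```bash
python3 -m pendant '[{"x":0,"y":0,"z":0.01,"rx":0,"ry":0,"rz":0,"jaw":0},{"x":0,"y":0,"z":0.02,"rx":0,"ry":0,"rz":0,"jaw":0},{"x":0,"y":0,"z":0.03,"rx":0,"ry":0,"rz":0,"jaw":0},{"x":0,"y":0,"z":0.03,"rx":0,"ry":0,"rz":0,"jaw":0}]'
python3 -m pendant '[{"x":0,"y":0,"z":0.01,"rx":0,"ry":0,"rz":0,"jaw":0},{"x":0,"y":0,"z":0.02,"rx":0,"ry":0,"rz":0,"jaw":0},{"x":0,"y":0,"z":0.03,"rx":0,"ry":0,"rz":0,"jaw":0},{"x":0,"y":0,"z":0.03,"rx":0,"ry":0,"rz":0,"jaw":0}]'
python3 - <<'E'
from h import *
print(env.state()['moment'].round(2))
c=env.read_camera('scene')
crop(c["img"],215,90,285,210,5,"pics/s6.png",1.3)
E
```

```text
t: 11.78
eef_pos: [568.4, -119.7, 348.2]
tcp_rot: [3.141, -0.0, -2.874]
ft_force: [0.6, -0.9, -0.9]
opening: 0.205
t: 12.28
eef_pos: [568.4, -119.7, 343.7]
tcp_rot: [3.141, -0.0, -2.874]
ft_force: [1.3, -1.2, -0.0]
opening: 0.206
[-0.09 -0.09 -0.05]
```

View pics/s6.png

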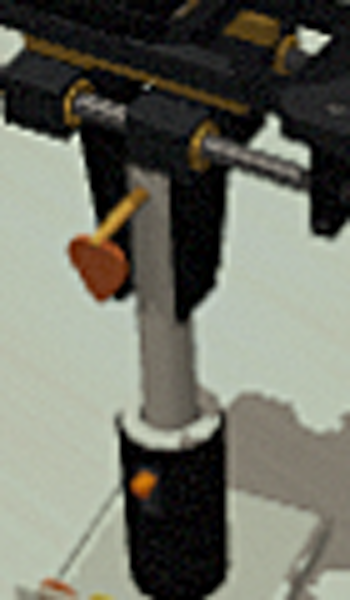

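The post is well in and the groove is down at the mouth. From here I take short steps, feeling for the snap and the buffer.

```bash
python3 -m pendant '[{"x":0,"y":0,"z":0.01,"rx":0,"ry":0,"rz":0,"jaw":0},{"x":0,"y":0,"z":0.02,"rx":0,"ry":0,"rz":0,"jaw":0},{"x":0,"y":0,"z":0.02,"rx":0,"ry":0,"rz":0,"jaw":0}]' | grep -E "eef|force"
python3 -m pendant '[{"x":0,"y":0,"z":0.01,"rx":0,"ry":0,"rz":0,"jaw":0},{"x":0,"y":0,"z":0.01,"rx":0,"ry":0,"rz":0,"jaw":0}]'| grep -E "eef|force"
python3 -m pendant '[{"x":0,"y":0,"z":0.01,"rx":0,"ry":0,"rz":0,"jaw":0},{"x":0,"y":0,"z":0.01,"rx":0,"ry":0,"rz":0,"jaw":0}]'| grep -E "eef|force"
python3 -m pendant '[{"x":0,"y":0,"z":0.008,"rx":0,"ry":0,"rz":0,"jaw":0},{"x":0,"y":0,"z":0.008,"rx":0,"ry":0,"rz":0,"jaw":0}]'| grep -E "eef|force"
```

```text
eef_pos: [568.4, -119.7, 340.7]
ft_force: [1.0, -0.0, -0.1]
eef_pos: [568.4, -119.7, 339.3]
ft_force: [0.6, -0.6, -0.4]
eef_pos: [568.4, -119.7, 337.8]
ft_force: [0.2, 0.4, -0.6]
eef_pos: [568.4, -119.7, 336.6]
ft_force: [0.3, -0.5, -0.5]
```

```bash
python3 -m pendant '[{"x":0,"y":0,"z":0.008,"rx":0,"ry":0,"rz":0,"jaw":0},{"x":0,"y":0,"z":0.008,"rx":0,"ry":0,"rz":0,"jaw":0}]'| grep -E "eef|force"
python3 -m pendant '[{"x":0,"y":0,"z":0.008,"rx":0,"ry":0,"rz":0,"jaw":0},{"x":0,"y":0,"z":0.008,"rx":0,"ry":0,"rz":0,"jaw":0}]'| grep -E "eef|force"
python3 -m pendant '[{"x":0,"y":0,"z":0.008,"rx":0,"ry":0,"rz":0,"jaw":0},{"x":0,"y":0,"z":0.008,"rx":0,"ry":0,"rz":0,"jaw":0}]'| grep -E "eef|force"
```

```text
eef_pos: [568.4, -119.7, 335.6]
ft_force: [-0.3, -1.4, 1.4]
eef_pos: [568.4, -119.7, 334.4]
ft_force: [0.3, 0.0, 3.8]
eef_pos: [568.4, -119.7, 333.3]
ft_force: [-1.4, 0.6, 5.2]
```

```bash
python3 -m pendant '[{"x":0,"y":0,"z":0.008,"rx":0,"ry":0,"rz":0,"jaw":0},{"x":0,"y":0,"z":0.008,"rx":0,"ry":0,"rz":0,"jaw":0}]'| grep -E "eef|force"
```

```text
eef_pos: [568.5, -119.7, 332.3]
ft_force: [-1.2, 0.2, 7.8]
```

The buffer has been felt at about 2 N/mm from TCP z≈335.8. Going on in 0.5 mm steps.

```bash
python3 -m pendant '[{"x":0,"y":0,"z":0.004,"rx":0,"ry":0,"rz":0,"jaw":0},{"x":0,"y":0,"z":0.004,"rx":0,"ry":0,"rz":0,"jaw":0}]'| grep -E "eef|force"
python3 - <<'E'
from h import *
s=[env.state() for _ in range(1)]
c=env.read_camera('scene'); crop(c["img"],215,120,285,210,6,"pics/s7.png",1.5)
w=env.read_camera('wrist'); crop(w["img"],200,150,360,290,5,"pics/w7.png",1.2)
print(env.state()['ft_force'],env.state()['eef_pos'])
E
```

```text
eef_pos: [568.4, -119.7, 331.8]
ft_force: [-1.6, 0.1, 8.8]
[-0.33890277  0.73193937  8.44763347] [ 568.47087612 -119.68646312  331.82224249]
```

View pics/s7.png

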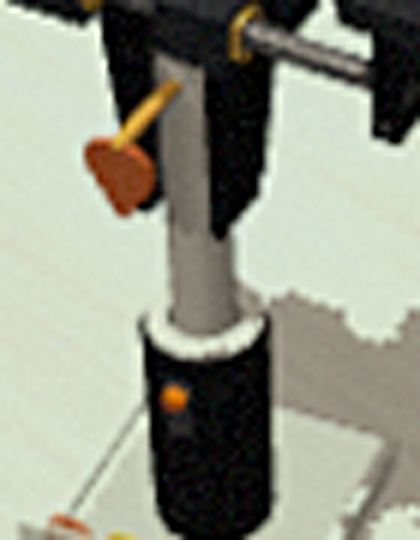

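View pics/w7.png

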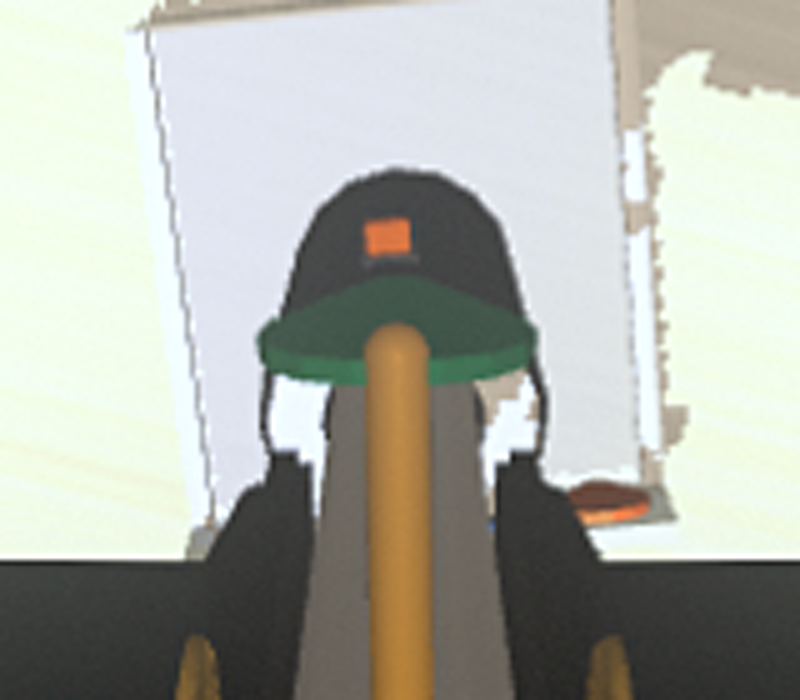

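```bash
python3 -m pendant '[{"x":0,"y":0,"z":0.004,"rx":0,"ry":0,"rz":0,"jaw":0},{"x":0,"y":0,"z":0.004,"rx":0,"ry":0,"rz":0,"jaw":0}]'| grep -E "eef|force"
python3 -m pendant '[{"x":0,"y":0,"z":0.003,"rx":0,"ry":0,"rz":0,"jaw":0},{"x":0,"y":0,"z":0.003,"rx":0,"ry":0,"rz":0,"jaw":0}]'| grep -E "eef|force"
```

```text
eef_pos: [568.4, -119.7, 331.6]
ft_force: [-1.9, 0.3, 11.4]
eef_pos: [568.4, -119.7, 331.5]
ft_force: [-2.9, 0.1, 14.8]
```

Position has stopped and the force is rising: hard stop at about 15–16 N, inside the 14–18 N window. Hold here and compare tabs.

```bash
python3 -m pendant '[{"x":0,"y":0,"z":0,"rx":0,"ry":0,"rz":0,"jaw":0},{"x":0,"y":0,"z":0,"rx":0,"ry":0,"rz":0,"jaw":0}]'| grep -E "eef|force"
python3 - <<'E'
from h import *
c=env.read_camera('scene'); w=env.read_camera('wrist'); print(env.state()['ft_force'].round(1))
crop(w["img"],200,150,360,290,5,"pics/w8.png",1.2)
crop(c["img"],215,120,285,210,6,"pics/s8.png",1.5)
np.save("w8.npy",w["img"])
E
```

```text
eef_pos: [568.4, -119.7, 331.5]
ft_force: [-2.3, 1.2, 15.9]
[-2.7  0.8 15.5]
```

View pics/w8.png

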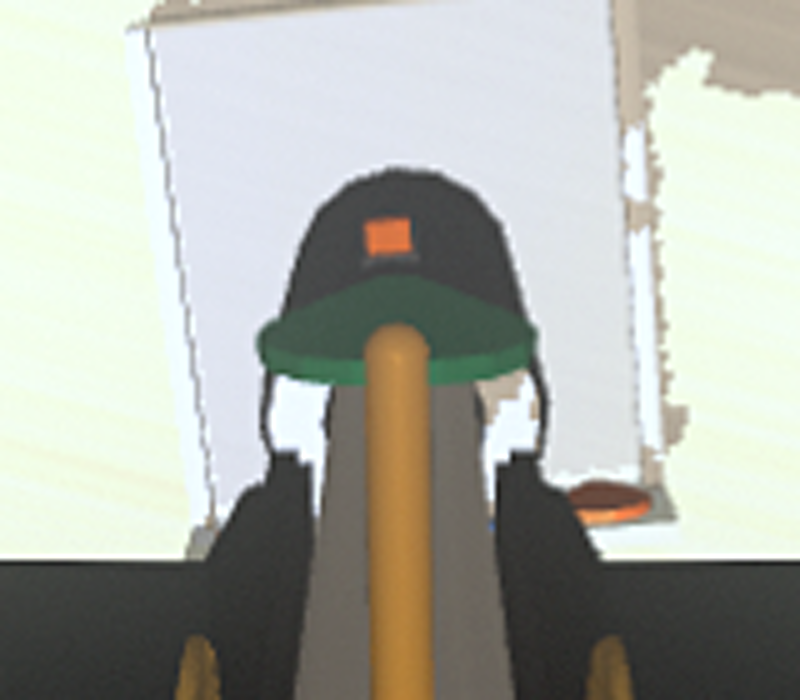

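View pics/s8.png

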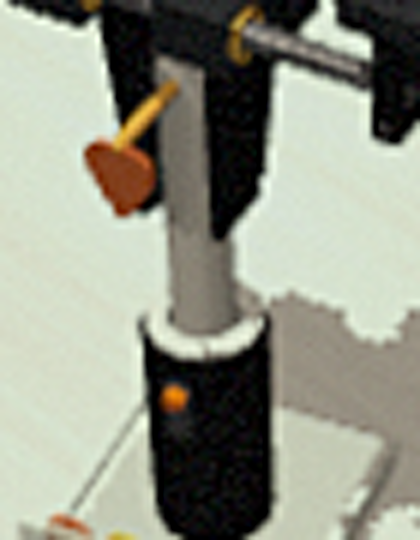

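Run:
```python
import cv2,numpy as np
for n,S,x0,y0 in(("ss",6,205,155),("s3b",8,225,120),("s5",8,225,120),("s6",5,215,90),("s7",6,215,120),("s8",6,215,120)):
    a=cv2.imread(f"pics/{n}.png").astype(int)
    m=(a[...,2]>120)&(a[...,2]>a[...,0]*1.8)
    ys,xs=np.nonzero(m); u=(xs+.5)/S-.5+x0; v=(ys+.5)/S-.5+y0
    k=(abs(u-244)<5)&(abs(v-187)<5); u,v=u[k],v[k]
    print(n,"area",round(k.sum()/S/S,1),u.mean().round(2),v.mean().round(2),u.min().round(1),u.max().round(1),v.min().round(1),v.max().round(1))
```

```text
ss area 8.0 243.68 185.57 242.1 245.2 184.1 186.9
s3b area 8.8 243.69 185.62 242.1 245.4 184.1 187.2
s5 area 9.5 243.66 185.62 241.9 245.4 183.9 187.2
s6 area 14.1 243.19 186.16 241.0 245.4 184.0 188.4
s7 area 11.7 243.66 185.72 241.9 245.6 183.8 187.6
s8 area 11.7 243.68 185.72 241.9 245.6 183.9 187.6
```

The +x tab is clearly back in: centroid (243.7,185.7), as when empty, against (243.2,186.2) while out. I'll ease the load, which also serves as a light pull test of the lock.

```bash
python3 -m pendant '[{"x":0,"y":0,"z":-0.008,"rx":0,"ry":0,"rz":0,"jaw":0},{"x":0,"y":0,"z":-0.012,"rx":0,"ry":0,"rz":0,"jaw":0},{"x":0,"y":0,"z":-0.012,"rx":0,"ry":0,"rz":0,"jaw":0}]'| grep -E "eef|force"
python3 -m pendant '[{"x":0,"y":0,"z":-0.008,"rx":0,"ry":0,"rz":0,"jaw":0},{"x":0,"y":0,"z":-0.008,"rx":0,"ry":0,"rz":0,"jaw":0}]'| grep -E "eef|force"
```

```text
eef_pos: [568.4, -119.7, 332.5]
ft_force: [-1.3, 0.4, 6.4]
eef_pos: [568.4, -119.7, 333.5]
ft_force: [-0.1, 1.6, 5.1]
```

```bash
python3 -m pendant '[{"x":0,"y":0,"z":-0.006,"rx":0,"ry":0,"rz":0,"jaw":0},{"x":0,"y":0,"z":-0.006,"rx":0,"ry":0,"rz":0,"jaw":0}]'| grep -E "eef|force"
python3 -m pendant '[{"x":0,"y":0,"z":-0.004,"rx":0,"ry":0,"rz":0,"jaw":0},{"x":0,"y":0,"z":-0.004,"rx":0,"ry":0,"rz":0,"jaw":0}]'| grep -E "eef|force"
```

```text
eef_pos: [568.4, -119.7, 334.2]
ft_force: [-0.7, -0.3, 3.7]
eef_pos: [568.4, -119.7, 334.7]
ft_force: [-0.2, -0.1, 2.2]
```

```bash
python3 -m pendant '[{"x":0,"y":0,"z":-0.004,"rx":0,"ry":0,"rz":0,"jaw":0},{"x":0,"y":0,"z":-0.004,"rx":0,"ry":0,"rz":0,"jaw":0}]'| grep -E "eef|force"
python3 - <<'E'
from h import *
c=env.read_camera('scene'); w=env.read_camera('wrist'); print(env.state()['ft_force'].round(1))
crop(w["img"],200,150,360,290,5,"pics/w9.png",1.2)
crop(c["img"],215,120,285,210,6,"pics/s9.png",1.5)
import cv2
for n,S,x0,y0 in(("s8",6,215,120),("s9",6,215,120)):
    a=cv2.imread(f"pics/{n}.png").astype(int)
    m=(a[...,2]>120)&(a[...,2]>a[...,0]*1.8)
    ys,xs=np.nonzero(m); u=(xs+.5)/S-.5+x0; v=(ys+.5)/S-.5+y0
    k=(abs(u-244)<5)&(abs(v-187)<5); u,v=u[k],v[k]
    print(n,"area",round(k.sum()/S/S,1),u.mean().round(2),v.mean().round(2))
for n in("w7","w8","w9"):
    a=cv2.imread(f"pics/{n}.png").astype(int)
    m=(a[...,2]>150)&(a[...,2]>a[...,0]*1.8); m[:150]=0;m[300:]=0
    ys,xs=np.nonzero(m);print(n,len(xs),xs.min(),xs.max(),ys.min(),ys.max())
E
```

```text
eef_pos: [568.4, -119.7, 334.9]
ft_force: [0.9, -1.1, -6.0]
[ 1.3 -0.7 -6.8]
s8 area 11.7 243.68 185.72
s9 area 11.2 243.69 185.64
w7 1374 365 409 219 255
w8 1386 365 410 219 254
w9 1391 364 409 217 252
```

The pull was resisted (-6 N at z 334.9), so it is locked. Back off the pull, release and rise.

```bash
python3 -m pendant '[{"x":0,"y":0,"z":0.003,"rx":0,"ry":0,"rz":0,"jaw":0},{"x":0,"y":0,"z":0.003,"rx":0,"ry":0,"rz":0,"jaw":0.3},{"x":0,"y":0,"z":0.003,"rx":0,"ry":0,"rz":0,"jaw":0.5},{"x":0,"y":0,"z":0.003,"rx":0,"ry":0,"rz":0,"jaw":0.8},{"x":0,"y":0,"z":0.003,"rx":0,"ry":0,"rz":0,"jaw":1},{"x":0,"y":0,"z":0.003,"rx":0,"ry":0,"rz":0,"jaw":1},{"x":0,"y":0,"z":0.003,"rx":0,"ry":0,"rz":0,"jaw":1},{"x":0,"y":0,"z":0.003,"rx":0,"ry":0,"rz":0,"jaw":1}]'
```

```text
t: 18.12
eef_pos: [568.4, -119.7, 334.9]
tcp_rot: [3.141, 0.0, -2.874]
ft_force: [-0.2, 0.3, 0.2]
opening: 0.877
```

```bash
python3 -m pendant '[{"x":0,"y":0,"z":-0.1,"rx":0,"ry":0,"rz":0,"jaw":1},{"x":0,"y":0,"z":-0.3,"rx":0,"ry":0,"rz":0,"jaw":1},{"x":0,"y":0,"z":-0.5,"rx":0,"ry":0,"rz":0,"jaw":1},{"x":0,"y":0,"z":-0.75,"rx":0,"ry":0,"rz":0,"jaw":1},{"x":0,"y":0,"z":-0.9,"rx":0,"ry":0,"rz":0,"jaw":1},{"x":0,"y":0,"z":-0.9,"rx":0,"ry":0,"rz":0,"jaw":1},{"x":0,"y":0,"z":-0.9,"rx":0,"ry":0,"rz":0,"jaw":1}]'
python3 -m pendant '[{"x":0.2,"y":0.1,"z":0,"rx":0,"ry":0,"rz":0,"jaw":1},{"x":0.45,"y":0.1,"z":0,"rx":0,"ry":0,"rz":0,"jaw":1},{"x":0.7,"y":0.1,"z":0,"rx":0,"ry":0,"rz":0,"jaw":1},{"x":0.7,"y":0.1,"z":0,"rx":0,"ry":0,"rz":0,"jaw":1},{"x":0.7,"y":0.1,"z":0,"rx":0,"ry":0,"rz":0,"jaw":1},{"x":0.7,"y":0.1,"z":0,"rx":0,"ry":0,"rz":0,"jaw":1}]'
python3 - <<'E'
from h import *
c=env.read_camera('scene'); t=env.read_camera('top'); w=env.read_camera('wrist')
crop(c["img"],140,90,420,300,2.8,"pics/s10.png",1.2)
crop(t["img"],300,170,400,270,5,"pics/t10.png",1.8)
crop(w["img"],0,0,560,420,1,"pics/w10.png",1.1)
E
```

```text
t: 19.0
eef_pos: [568.2, -119.7, 469.4]
tcp_rot: [3.141, -0.001, -2.874]
ft_force: [-0.7, 0.8, 0.4]
opening: 0.999
t: 19.75
eef_pos: [463.9, -132.9, 469.5]
tcp_rot: [3.141, -0.0, -2.873]
ft_force: [-0.1, 0.4, 0.3]
opening: 1.001
```

View pics/s10.png

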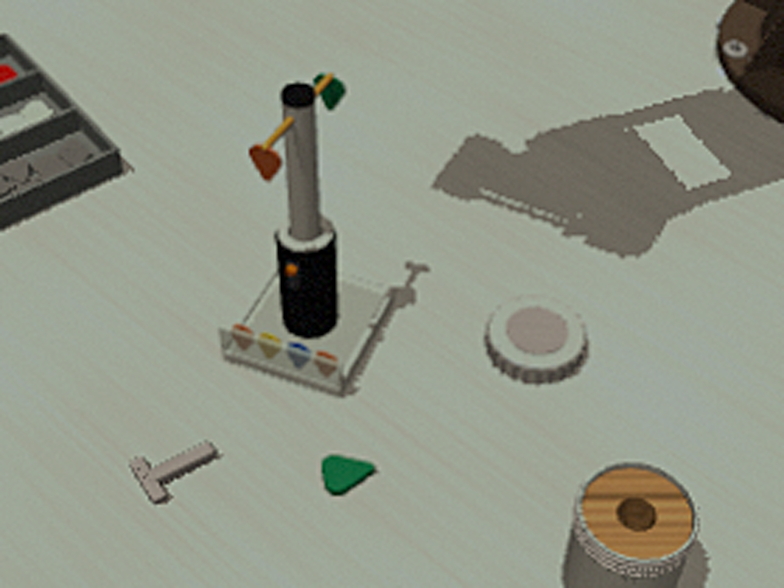

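View pics/t10.png

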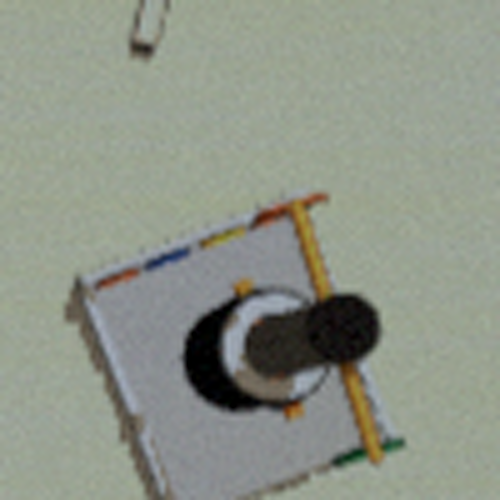

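View pics/w10.png

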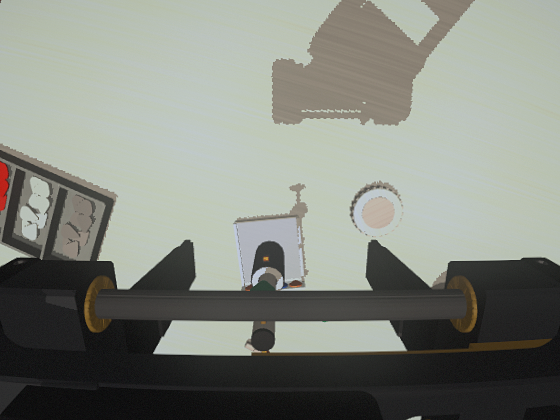

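The post stands upright in the socket. In the top view the tabs are at (348.9,227.5) and (358.7,252.3), matching their empty positions (348.7,227.6) and (358.7,252.1). The gripper is clear.

```bash
python3 -c "
from cell import env
print(env.job_done(), env.state()['t'])"
```

```text
the job is handed in; nothing more can be done
the job is handed in; nothing more can be done
```

I took the pick post out of the cork, pressed it into the stand's socket until it locked, let go, moved the arm clear and handed the job in. The last move ended at 19.75 s on the robot's clock, and no verdict is reported.

- **Force:** the spring buffer was felt at about 2 N/mm, then the hard stop at about 15–16 N. That is inside the 14–18 N window and was the highest press force seen in the readings between moves. The post stopped about 50–51 mm below the mouth and sits about 47 mm deep, so this lock is roughly 8 mm higher than nominal.
- **Lock:** a light upward pull of about 6 N was resisted. After release, both orange tabs were at their empty-socket positions in the top view, to within about 0.2 pixel. I had no direct reading of the tab joints. I never saw the -x tab pushed out, so that side rests on the top view and the pull test.
- **Rest of the scene:** the post looks upright, the gripper is clear of it, and the force reading is near zero. The lid, jade pick and drum key look undisturbed in the last pictures, but I did not measure their positions again. The pitch pipe was not in those pictures; nothing went near it.

One thing disagreed on the way: the cameras differed by 2–6 mm on where the post and mouth were. I corrected this by lining the two up directly in the scene and wrist views, then easing off a 3 N sideways force in the bore.

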